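Power up the desk at the switch block

TASK

Switch on the desk's power at the switch block by pressing with the closed fingertips: press the white-barred far end of the red main rocker fully down, then the blue one, then the green one, in that order, so that all three stay on. Leave the yellow rocker off, pick nothing up, and leave the mug, tape measure, phone and stapler where they are.

Things in the scene. Friction and masses are not known exactly. Their poses are not given: they have to be found in the camera images.
- block: Switch block fixed to the desk: a grey tray 150 x 290 mm with four white modules in a row along its y axis, 64 mm apart, colour order differing each time. Origin: centre of its underside; z up; x points away from the robot (turned up to 0.5 rad either way). Module tops are 36 mm above the desk, each with a coloured rocker on the robot's side and a flat round outlet on the far side.
- red (a joint): Tilt of the red rocker (main switch) in rad: 0 = off (all start off: far end raised, near end down), 0.28 = fully on (far end down to its stop). It stays where it is left, half-way too; about 3 N at the press point moves it.
- red_press (a point): Place to press on top of the red rocker, 18 mm from its pivot towards the far, ON end (white bar), moving with it. The rocker is a shallow V paddle, 34 mm wide (block y) by 60 mm long (block x), pivoted at mid-length 42 mm above the desk. The point is about 47 mm above the desk when off, 42 mm when fully on (that half then lies level, 6 mm above the module). Site x: along block x, tilted with the rocker.
- blue (a joint): Tilt of the blue rocker (screen switch) in rad: 0 = off (all start off: far end raised, near end down), 0.28 = fully on (far end down to its stop). It stays where it is left, half-way too; about 3 N at the press point moves it.
- blue_press (a point): Place to press on top of the blue rocker, 18 mm from its pivot towards the far, ON end (white bar), moving with it. The rocker is a shallow V paddle, 34 mm wide (block y) by 60 mm long (block x), pivoted at mid-length 42 mm above the desk. The point is about 47 mm above the desk when off, 42 mm when fully on (that half then lies level, 6 mm above the module). Site x: along block x, tilted with the rocker.
- green (a joint): Tilt of the green rocker (lamp switch) in rad: 0 = off (all start off: far end raised, near end down), 0.28 = fully on (far end down to its stop). It stays where it is left, half-way too; about 3 N at the press point moves it.
- green_press (a point): Place to press on top of the green rocker, 18 mm from its pivot towards the far, ON end (white bar), moving with it. The rocker is a shallow V paddle, 34 mm wide (block y) by 60 mm long (block x), pivoted at mid-length 42 mm above the desk. The point is about 47 mm above the desk when off, 42 mm when fully on (that half then lies level, 6 mm above the module). Site x: along block x, tilted with the rocker.
- yellow (a joint): Tilt of the yellow rocker (charger switch) in rad: 0 = off (all start off: far end raised, near end down), 0.28 = fully on (far end down to its stop). It stays where it is left, half-way too; about 3 N at the press point moves it.
- yellow_press (a point): Place to press on top of the yellow rocker, 18 mm from its pivot towards the far, ON end (white bar), moving with it. The rocker is a shallow V paddle, 34 mm wide (block y) by 60 mm long (block x), pivoted at mid-length 42 mm above the desk. The point is about 47 mm above the desk when off, 42 mm when fully on (that half then lies level, 6 mm above the module). Site x: along block x, tilted with the rocker.
- mug_mid (a point): Centre, half-way up, of a loose blue ceramic mug, 80 mm across, 90 mm tall, with a handle, standing at one end of the block. Not to be moved.
- tape_mid (a point): Centre, half-way up, of a loose yellow tape measure case, 64 x 36 x 60 mm tall, standing at the other end of the block. Not to be moved.
- phone_mid (a point): Centre of a loose black phone, 72 x 150 x 9 mm, lying flat on the robot's side of the block. Not to be moved.
- stapler_mid (a point): Centre, half-way up, of a loose blue and black stapler, 36 x 130 x 54 mm tall, standing beyond the block. Not to be moved.
Things that resemble listed ones, but are neither listed nor needed, are in the scene too. What is meant by the part that bears tape_mid is not pink or purple, and is the larger of those in its own colour.

How it is judged (in metres and radians):
On the way, in this order (a step that is already met when the one before it is completed fails the run):
1. the red rocker is fully on (value of joint red above 0.22 rad and value of joint each of blue, green, yellow below 0.1 rad), for 0.1 s.
2. the blue rocker is fully on (value of joint blue above 0.22 rad and value of joint each of green, yellow below 0.1 rad), for 0.1 s.
3. the green rocker is fully on (value of joint green above 0.22 rad and value of joint yellow below 0.1 rad), for 0.1 s.
At the end, for the whole second after the job is handed in: The red, blue and green rockers are on (joint above 0.22 of 0.28 rad), the yellow one is off (below 0.06 rad), the mug, tape measure, phone and stapler are each within 25 mm of where they started and stand as they did, not tipped (within 0.2 rad) (value of joint each of red, blue, green above 0.22 rad and value of joint yellow below 0.06 rad and not (distance of mug_mid from where it was at the start of the episode above 0.025 m) and not (distance of tape_mid from where it was at the start of the episode above 0.025 m) and not (distance of phone_mid from where it was at the start of the episode above 0.025 m) and not (distance of stapler_mid from where it was at the start of the episode above 0.025 m) and angle between each of mug_mid, tape_mid, phone_mid, stapler_mid's own z axis and vertical below 0.2 rad); the robot touches nothing.
It fails at once if the blue rocker is pressed over before the red one is on (value of joint blue above 0.12 rad and value of joint red below 0.2 rad).
It fails at once if the green rocker is pressed over before the blue one is on (value of joint green above 0.12 rad and value of joint blue below 0.2 rad).
It fails at once if the yellow rocker is pressed over (value of joint yellow above 0.12 rad).
It fails at once if the mug, tape measure, phone or stapler is pushed away or carried (moved more than 25 mm) or lifted (more than 10 mm) (distance of any of mug_mid, tape_mid, phone_mid, stapler_mid from where it was at the start of the episode above 0.025 m or height (world z) of mug_mid above 0.055 m or height (world z) of tape_mid above 0.04 m or height (world z) of phone_mid above 0.0145 m or height (world z) of stapler_mid above 0.037 m).
It also fails if it takes over 40 s, if anything falls off the work surface, if the arm or the gripper's body presses on something with over 40 N, if the wrist force passes 120 N, or if a joint passes its speed limit or range.

ROBOT

A 7-joint arm with a two-finger parallel gripper is mounted at the origin on the work surface. World frame = base frame: x ahead of the robot, y to its left, z up, the work surface at z = 0. Lengths are in mm, angles in rad, forces in N, time in s.
With the tool pointing down it reaches from about 400 to 875 mm from the base axis. Payload 6.5 kg.
Tool frame: the origin (TCP) lies at the very end of the fingers, on their centre line; the grasp point (between the pads) lies 19 mm behind it; y points along the fingers, x is the direction in which the jaws open and shut, and the axes are right-handed (so a half turn about y gives the same grasp; the last joint's range is limited). The gripper opens to 88 mm and grips with 3 to 60 N. Pads are 18 mm wide; open, the fingers measure 123 mm over their backs; the gripper's body (75 mm by 187 mm) begins 45 mm behind the grasp point.
Start: joints at [-1.303, 0.536, -0.004, 1.538, 0.003, 1.067, -0.071], TCP at [212.958, 614.116, 238.716] pointing down, gripper open.
Joint ranges: [-2.7, 2.7], [-0.37, 2.16], [-1.27, 1.26], [0.24, 2.4], [-1.31, 4.45], [0.19, 1.91], [-2.76, 2.76]. Speed limits (rad/s): [2.39, 2.39, 3.14, 3.14, 3.14, 3.14, 3.14].

INTERFACE

Orientations are given as a unit quaternion [x, y, z, w].
In Python, from station import status, cams, workorder gives the robot as it stands. The module is installed in compiled form; this text tells all that it offers.
- The arm moves only by the shell command python3 -m creep 'ROWS' [FORCE]. ROWS is JSON, one flat list of numbers, 5 for each row, row after row: the finger opening in mm, from 0 to 88.1, then the shift along the tool's x, y, z in mm, then the turn about the tool's y in rad. In form: [gripper, tx, ty, tz, spin, gripper, tx, ty, tz, spin, ...]. A call has exactly 10 rows; each row shifts and turns the commanded pose from where the row before left it, along the tool's axes as they then stand; what a row does not reach is not made up. A row lasts 1/8 s, in which the tool goes at most 62.5 mm and 10.7 degrees, less where a joint would pass 70% of its speed; a pose out of reach is approached as far as the arm can. A call is refused whole if a number of a shift passes 62.5 or a number of a turn 0.188, either way. A call with a gripper value outside its range is refused whole. The fingers move at their own pace and stop on an object; FORCE is the grip in N (left out, the last holds). Time passes only in rows, so rows that do not move let the fingers close, or fill a call up. It gives the time, the measured TCP pose, the force and the opening at its end, in the units of the state.
- status.state(): the state, without advancing time (a new reading comes with each control period).
- cams.grab_frame(name): name is "scene" or "top"; returns (picture, depth): 400x640x3 uint8, blue, green, red; 400x640 float32, mm along the optical axis (not along the pixel's ray), 0 where there is no reading.
- cams.get_calibration(name): a dict with "fovy" (degrees; the focal length in pixels is half the picture's height over the tangent of half this angle, whatever the lens; pixels are square), "cx", "cy" (the principal point, pixels), "R" (3x3) and "t" (3): a world point X has camera coordinates R X + t. Camera axes: x right, y down, z forward; pixel columns grow to the right and rows downward; lengths in mm; the calibration is good to about 2 mm. A picture is of the moment at which its call begins. get_calibration takes no time and is no camera call.
- workorder.hand_in(): hands the job in, once; it reports no verdict.
The state is a dict: "t": time; "q": joint angles; "joint_vel": joint speeds; "tau": joint torques, N m; "tool_pos": TCP position; "orientation": TCP orientation; "force": force on the tool from outside, world axes, zero at the start; "ft_torque": the same for the moment, N m; "width": opening from 0.0 (shut) to 1.0 (fully open).
Only numpy, scipy, OpenCV 4.12 (cv2) and the standard library are available. Lean on these libraries where they do the work, as an engineer would, in place of code of your own. Each camera call takes 0.05 s, during which the arm holds its last target. There are 200 camera calls.

## Working session

There is one attempt and no reset: what is moved stays moved. The work goes in short steps, Python scripts to look and compute and a shell command to move; the robot and the scene stay as the last step left them, time stands still between calls to the robot, and variables do not carry over. Pictures are saved under pics/ and viewed, about 8 in all and at most 12, crops included, and the job is handed in when it is done.

```bash
mkdir -p pics; python3 - <<'E'
from station import status, cams
import cv2,numpy as np
s=status.state();print({k:np.round(v,4).tolist() for k,v in s.items()})
for n in("top","scene"):
    p,d=cams.grab_frame(n);cv2.imwrite(f"pics/{n}0.png",p);np.save(f"{n}0.npy",d);print(cams.get_calibration(n))
E
```

```text
{'t': 0.0, 'q': [-1.3032, 0.5372, -0.0044, 1.5388, 0.0026, 1.0673, -0.0712], 'joint_vel': [-0.0009, 0.0002, -0.0009, 0.0014, 0.0003, 0.0026, 0.0007], 'tau': [0.0008, -57.0982, 0.9913, -25.1606, -0.0561, 0.0179, 0.0002], 'tool_pos': [212.7602, 613.5543, 237.8528], 'orientation': [0.5765, 0.4095, -0.4105, -0.5757], 'force': [0.2884, -1.21, -0.0807], 'ft_torque': [-0.0097, -0.0431, -0.01], 'width': 1.0014}
{'fovy': 50.07632346763783, 'cx': 324.6597898500731, 'cy': 206.19687129262107, 'R': array([[-0.01311802, -0.99987632,  0.00867566],
       [-0.9946391 ,  0.01215829, -0.10268996],
       [ 0.10257178, -0.00997624, -0.99467558]]), 't': array([  38.27149099,  559.5467378 , 1013.89473821])}
{'fovy': 47.18045791857904, 'cx': 315.32651304048113, 'cy': 195.77840902260965, 'R': array([[-0.68854957,  0.72500244,  0.01646067],
       [ 0.54924041,  0.53617767, -0.64097463],
       [-0.47353401, -0.43230195, -0.76738554]]), 't': array([ 374.9058397 , -280.50767798, 1351.81578148])}
```

View pics/top0.png

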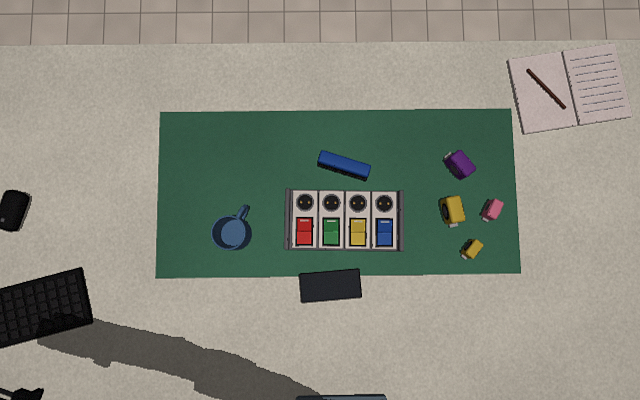

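View pics/scene0.png

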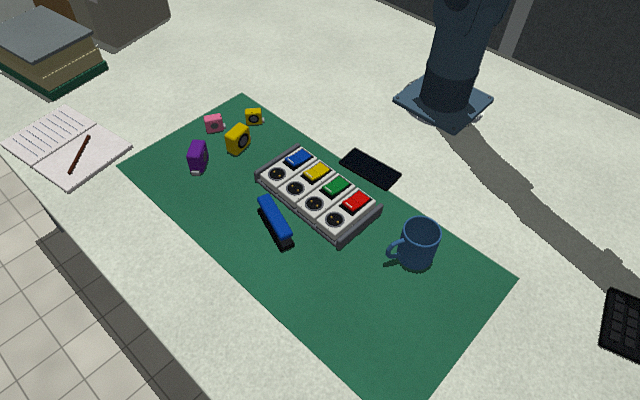

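Top view, looking down with +x up and +y left. The rockers in y order are red (305,232), green (331,232), yellow (357,232) and blue (384,232). The mug is at (232,232), the phone at (330,285), the stapler at (344,165) and the large yellow tape at (452,210). The gripper is just off the lower left corner.

```bash
cat > h.py <<'E'
import cv2,numpy as np
from station import cams
def ray(n,u,v,z):
    c=cams.get_calibration(n);f=200/np.tan(np.radians(c["fovy"]/2));R=np.array(c["R"]);t=np.array(c["t"])
    d=R.T@np.array([(u-c["cx"])/f,(v-c["cy"])/f,1]);o=-R.T@t
    return o+d*(z-o[2])/d[2]
def pix3(n,u,v,dep):
    c=cams.get_calibration(n);f=200/np.tan(np.radians(c["fovy"]/2));R=np.array(c["R"]);t=np.array(c["t"])
    return R.T@(np.array([(u-c["cx"])/f,(v-c["cy"])/f,1])*dep-t)
H={"red":(0,6),"green":(50,80),"yellow":(20,32),"blue":(105,122)}
def rockers(n,p,box):
    x0,y0,x1,y1=box;h=cv2.cvtColor(p,cv2.COLOR_BGR2HSV);out={}
    for k,(a,b) in H.items():
        m=cv2.inRange(h,(a,120,90),(b,255,255));q=np.zeros_like(m);q[y0:y1,x0:x1]=m[y0:y1,x0:x1]
        cs,_=cv2.findContours(q,cv2.RETR_EXTERNAL,cv2.CHAIN_APPROX_NONE)
        c=max(cs,key=cv2.contourArea);M=cv2.moments(c);out[k]=(M["m10"]/M["m00"],M["m01"]/M["m00"],cv2.contourArea(c),cv2.boundingRect(c))
    return out
E
python3 - <<'E'
from h import *
for n,box in(("top",(290,215,398,250)),("scene",(280,140,378,218))):
    p=cv2.imread(f"pics/{n}0.png");d=np.load(f"{n}0.npy")
    r=rockers(n,p,box);P=[]
    for k,(u,v,a,b) in r.items():
        w=ray(n,u,v,43.5);P.append(w);print(n,k,np.round((u,v,a)),b,w.round(1),"depth",pix3(n,u,v,d[int(round(v)),int(round(u))]).round(1))
    dd=P[0]-P[3];print("len",np.linalg.norm(dd),"yaw",np.arctan2(-dd[0],dd[1]))
print("desk z",[pix3("top",u,v,np.load("top0.npy")[v,u])[2].round(1) for u,v in((200,140),(440,260))])
c=cv2.imread("pics/top0.png")[130:310,200:500]
cv2.imwrite("pics/crop.png",cv2.resize(c,None,fx=2.6,fy=2.6,interpolation=2))
# outlets dark circles & phone/mug/stapler heights
d=np.load("top0.npy")
for nm,(u,v) in dict(phone=(330,285),stapler=(344,165),mugrim=(216,232),tape=(455,210)).items(): print(nm,pix3("top",u,v,d[v,u]).round())
E
```

```text
top red [303. 231. 316.] (297, 218, 14, 26) [500.   82.7  43.5] depth [500.4  83.   34.8]
top green [330. 232. 278.] (324, 220, 14, 24) [495.8  18.4  43.5] depth [495.9  18.3  40.5]
top yellow [358. 232. 325.] (351, 219, 14, 26) [496.8 -46.3  43.5] depth [496.9 -46.5  41.2]
top blue [384. 233. 273.] (377, 220, 15, 25) [ 492.8 -109.8   43.5] depth [ 492.8 -110.    42.6]
len 192.62071913831272 yaw -0.03745315173346903
scene red [356. 200. 258.] (342, 191, 27, 20) [499.7  83.1  43.5] depth [498.8  82.5  42.2]
scene green [333. 164. 964.] (280, 140, 98, 66) [451.2 -29.6  43.5] depth [420.5 -54.7   2.3]
scene yellow [316. 171. 220.] (303, 162, 26, 18) [495.6 -44.3  43.5] depth [495.9 -44.1  43.8]
scene blue [298. 157. 198.] (285, 149, 26, 17) [ 493.8 -108.2   43.5] depth [ 492.2 -109.8   41.2]
len 191.4457644733508 yaw -0.03100653230215078
desk z [np.float64(-0.1), np.float64(1.6)]
phone [369.  20.   8.]
stapler [656. -16.  54.]
mugrim [499. 289.  52.]
tape [ 544. -276.   61.]
```

View pics/crop.png

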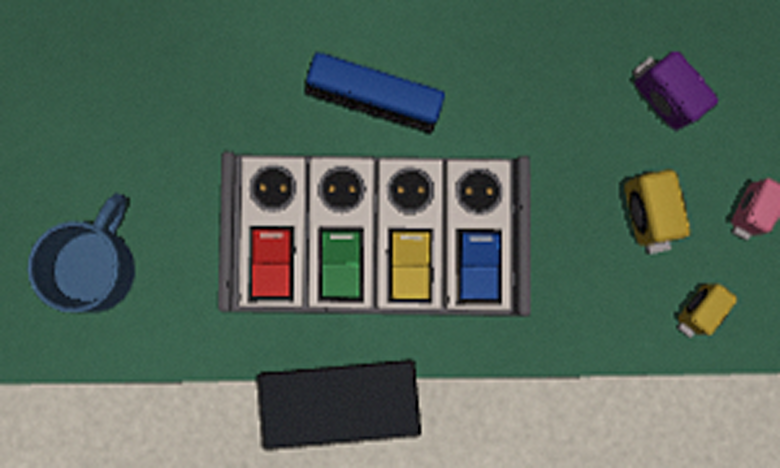

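```bash
cat > go.py <<'E'
import sys,numpy as np
from scipy.spatial.transform import Rotation as Ro
from station import status
def rep(T=None,yaw=-0.035):
    s=status.state();R=Ro.from_quat(s["orientation"]).as_matrix();p=np.array(s["tool_pos"])
    print("t",s["t"],"pos",p.round(1),"F",np.round(s["force"],1),"w",round(s["width"],3));print(R.round(3))
    by=np.array([-np.sin(yaw),np.cos(yaw),0])
    a=np.arctan2(-(by@R[:,2]),by@R[:,0]);a=(a+np.pi/2)%np.pi-np.pi/2
    print("spin to put tool x along block y:",a.round(3))
    if T is not None:
        print("shift in tool axes now",(R.T@(np.array(T)-p)).round(1)," after spin",((R@Ro.from_rotvec([0,a,0]).as_matrix()).T@(np.array(T)-p)).round(1))
if __name__=="__main__": rep([float(x) for x in sys.argv[1:4]] if len(sys.argv)>3 else None)
E
python3 go.py 518 82 80
```

```text
t 0.1 pos [212.8 613.6 238. ] F [-0.2  0.3  0.2] w 1.002
[[ 0.328 -0.    -0.945]
 [ 0.945 -0.001  0.328]
 [-0.001 -1.    -0.   ]]
spin to put tool x along block y: -0.299
shift in tool axes now [-402.1  158.6 -462.5]  after spin [-520.4  158.6 -323.7]
```

```bash
python3 -m creep '[0,0,0,0,-0.15,0,0,0,0,-0.149,0,-45,5,-28,0,0,-45,5,-28,0,0,-45,5,-28,0,0,-45,5,-28,0,0,-45,5,-28,0,0,-45,5,-28,0,0,-45,5,-28,0,0,-45,5,-28,0]' 20; python3 go.py 518 82 80
```

```text
t: 1.35
tool_pos: [424.8, 244.9, 198.5]
orientation: [0.509, 0.491, -0.491, -0.509]
force: [0.1, 0.4, -0.6]
width: 0.005
t 1.35 pos [424.8 244.9 198.5] F [ 0.1  0.4 -0.6] w 0.005
[[ 0.035 -0.    -0.999]
 [ 0.999 -0.     0.035]
 [-0.    -1.     0.   ]]
spin to put tool x along block y: 0.0
shift in tool axes now [-159.6  118.5  -98.8]  after spin [-159.5  118.5  -98.8]
```

```bash
python3 -m creep '[0,-40,10,-24,0,0,-40,20,-25,0,0,-40,30,-25,0,0,-40,30,-25,0,0,0,25,0,0,0,0,10,0,0,0,0,0,0,0,0,0,0,0,0,0,0,0,0,0,0,0,0,0,0]'; python3 go.py 518 82 44
python3 - <<'E'
from h import *
p,_=cams.grab_frame("scene");cv2.imwrite("pics/s1.png",cv2.resize(p[110:270,220:460],None,fx=3.3,fy=3.3,interpolation=2))
E
```

```text
t: 2.6
tool_pos: [518.0, 83.5, 74.3]
orientation: [0.509, 0.492, -0.491, -0.508]
force: [-0.1, -0.7, -0.2]
width: 0.007
t 2.6 pos [518.   83.5  74.3] F [-0.1 -0.7 -0.2] w 0.007
[[ 0.034  0.001 -0.999]
 [ 0.999  0.     0.034]
 [ 0.    -1.    -0.001]]
spin to put tool x along block y: 0.001
shift in tool axes now [-1.5 30.3 -0. ]  after spin [-1.5 30.3 -0. ]
```

View pics/s1.png

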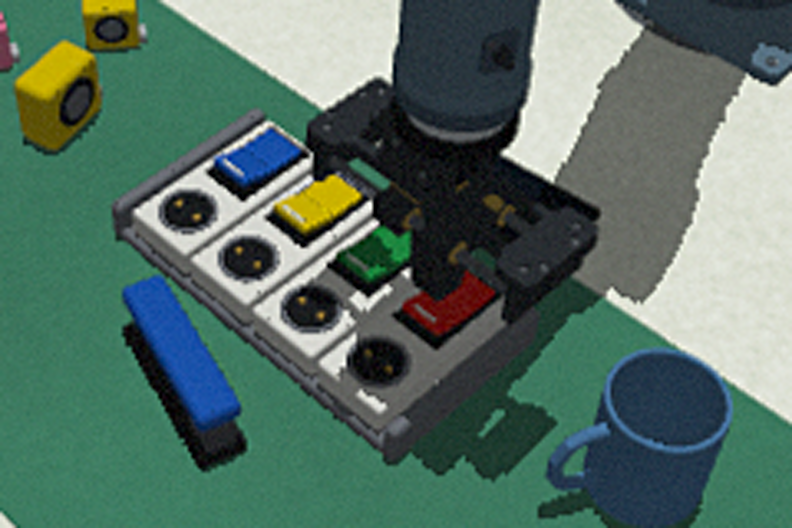

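The closed fingertips (around crop pixel (430,290)) hang just above the red rocker, clear of the mug and the neighbouring rockers. Pressing now.

```bash
python3 -m creep '[0,-1,10,0,0,0,0,10,0,0,0,0,4,0,0,0,0,3,0,0,0,0,3,0,0,0,0,2,0,0,0,0,1,0,0,0,0,0,0,0,0,0,0,0,0,0,0,0,0,0]'; python3 go.py 518 82 44
```

```text
t: 3.9
tool_pos: [518.0, 82.0, 42.3]
orientation: [0.509, 0.491, -0.491, -0.509]
force: [-4.7, -2.3, 19.8]
width: 0.003
t 3.9 pos [518.   82.   42.3] F [-4.7 -2.3 19.8] w 0.003
[[ 0.035  0.    -0.999]
 [ 0.999  0.     0.035]
 [ 0.    -1.    -0.   ]]
spin to put tool x along block y: -0.0
shift in tool axes now [-0.  -1.7 -0. ]  after spin [-0.  -1.7 -0. ]
```

Reaction is 20 N at z 42.3, so the red rocker is at its stop. Next, up and over to blue.

```bash
python3 -m creep '[0,0,-20,0,0,0,0,-25,0,0,0,-48,0,0,0,0,-48,0,0,0,0,-48,0,0,0,0,-48,0,0,0,0,0,10,0,0,0,0,0,0,0,0,0,0,0,0,0,0,0,0,0]'; python3 go.py 511 -109.5 42
python3 - <<'E'
from h import *
p,_=cams.grab_frame("scene");cv2.imwrite("pics/s2.png",cv2.resize(p[110:270,220:460],None,fx=3.3,fy=3.3,interpolation=2))
E
```

```text
t: 5.15
tool_pos: [511.3, -108.4, 75.9]
orientation: [-0.508, -0.492, 0.492, 0.508]
force: [-0.0, 0.2, 1.0]
width: 0.01
t 5.15 pos [ 511.3 -108.4   75.9] F [-0.   0.2  1. ] w 0.01
[[ 0.033  0.    -0.999]
 [ 0.999  0.     0.033]
 [ 0.    -1.    -0.   ]]
spin to put tool x along block y: 0.002
shift in tool axes now [-1.2 33.9  0.3]  after spin [-1.2 33.9  0.3]
```

View pics/s2.png

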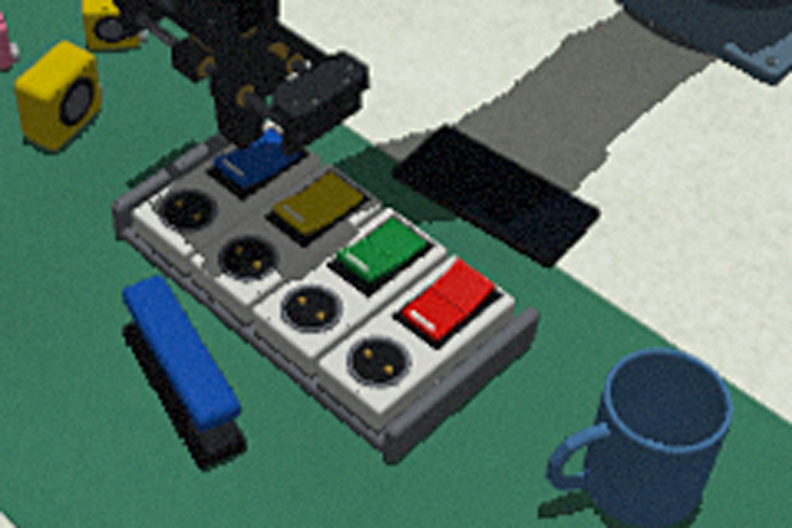

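Red (455,295) now lies tipped to its far end, unlike green and yellow, and the fingertips are over blue (265,135). Pressing blue.

```bash
python3 -m creep '[0,-1,10,0,0,0,0,10,0,0,0,0,6,0,0,0,0,3,0,0,0,0,3,0,0,0,0,2,0,0,0,0,1,0,0,0,0,0,0,0,0,0,0,0,0,0,0,0,0,0]'; python3 go.py 511 -109.5 42
```

```text
t: 6.45
tool_pos: [511.3, -110.6, 42.3]
orientation: [0.509, 0.491, -0.491, -0.509]
force: [-4.5, 1.2, 19.3]
width: 0.004
t 6.45 pos [ 511.3 -110.6   42.3] F [-4.5  1.2 19.3] w 0.004
[[ 0.035  0.001 -0.999]
 [ 0.999  0.     0.035]
 [ 0.    -1.    -0.001]]
spin to put tool x along block y: 0.0
shift in tool axes now [1.1 0.3 0.4]  after spin [1.1 0.3 0.4]
```

Blue is at its stop (19 N at z 42.3). Green is at (515.5, 18), which is +128.6 along tool x.

```bash
python3 -m creep '[0,0,-20,0,0,0,0,-25,0,0,0,43,0,0,0,0,43,0,0,0,0,43,0,0,0,0,0,10,0,0,0,0,0,0,0,0,0,0,0,0,0,0,0,0,0,0,0,0,0,0]'; python3 go.py 515.5 18 42
python3 - <<'E'
from h import *
p,_=cams.grab_frame("scene");cv2.imwrite("pics/s3.png",cv2.resize(p[110:270,220:460],None,fx=3.3,fy=3.3,interpolation=2))
E
```

```text
t: 7.7
tool_pos: [515.6, 17.6, 75.9]
orientation: [0.509, 0.491, -0.491, -0.509]
force: [-0.6, -0.6, -0.2]
width: 0.002
t 7.7 pos [515.6  17.6  75.9] F [-0.6 -0.6 -0.2] w 0.002
[[ 0.036  0.    -0.999]
 [ 0.999 -0.     0.036]
 [-0.    -1.    -0.   ]]
spin to put tool x along block y: -0.001
shift in tool axes now [ 0.4 33.9  0.1]  after spin [ 0.4 33.9  0.1]
```

View pics/s3.png

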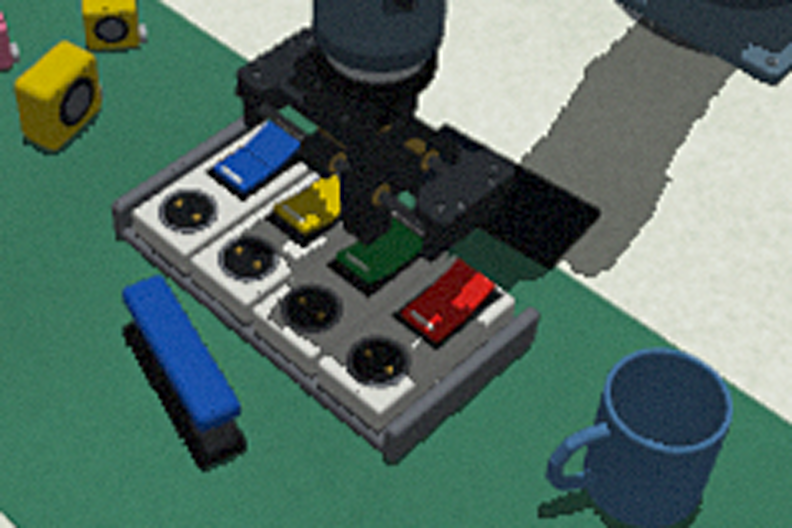

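Blue (255,160) is tipped over, red is still on, yellow is unchanged, and the fingertips are over green (375,235). Pressing green, then retreating.

```bash
python3 -m creep '[0,0,10,0,0,0,0,10,0,0,0,0,6,0,0,0,0,3,0,0,0,0,3,0,0,0,0,2,0,0,0,0,1,0,0,0,0,0,0,0,0,0,0,0,0,0,0,0,0,0]'; python3 -m creep '[0,0,-20,0,0,0,0,-40,0,0,0,0,-40,0,0,0,45,-30,30,0,0,45,0,40,0,0,45,0,30,0,0,45,0,0,0,0,45,0,0,0,0,45,0,0,0,0,0,0,0,0]'
python3 - <<'E'
from h import *
for n in("scene","top"):
    p,d=cams.grab_frame(n);np.save(f"{n}4.npy",d)
    c=p[110:270,220:460] if n=="scene" else p[130:310,200:500]
    cv2.imwrite(f"pics/{n}4.png",cv2.resize(c,None,fx=3 if n=="scene" else 2.6,fy=3 if n=="scene" else 2.6,interpolation=2))
E
```

```text
t: 9.0
tool_pos: [515.8, 18.2, 42.3]
orientation: [0.509, 0.491, -0.491, -0.509]
force: [-4.7, -1.0, 19.3]
width: 0.004
t: 10.25
tool_pos: [423.9, 295.4, 170.6]
orientation: [-0.507, -0.493, 0.492, 0.508]
force: [0.0, -0.9, -0.0]
width: 0.003
```

View pics/scene4.png

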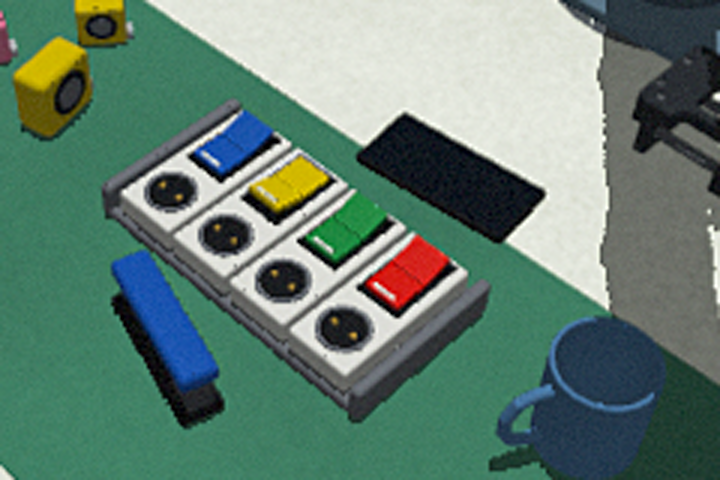

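View pics/top4.png

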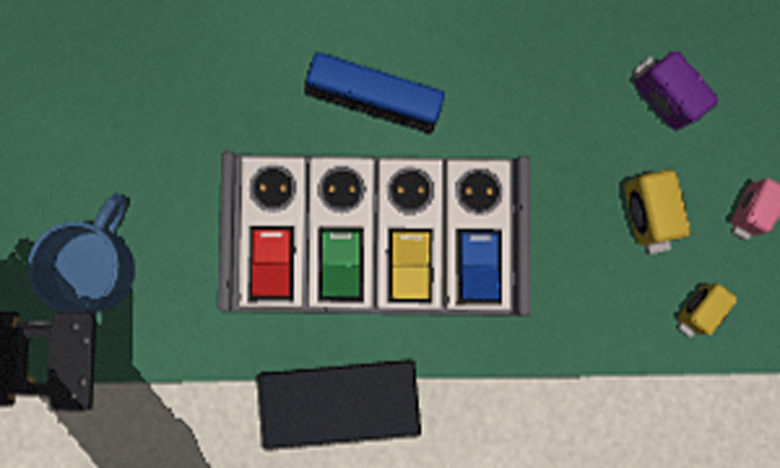

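Red, green and blue now have their far ends down and near ends raised. Yellow is still off, nothing loose has moved, and the gripper is clear of everything.

```bash
python3 -c "
from station import workorder;print(workorder.hand_in())"
```

```text
the job is handed in; nothing more can be done
None
```

I pressed the red, blue and green rockers on in that order with the closed fingertips. Each press ended at z = 42.3 mm with about 19–20 N of reaction, which matches the 42 mm given for fully on. I then backed the arm clear and handed in after about 10.4 s of robot time.

In the last pictures from both cameras, red, blue and green are tipped on and yellow is off. By eye, the mug, tape measure, phone and stapler look unmoved compared with the first pictures. The gripper was at about z = 171 mm, read no contact force and touched nothing.

- **Tilt not measured:** I judged "fully on" from press height, force and the pictures, because rocker angles can't be read directly.
- **One measurement failed:** the scene-camera colour mask for green picked up the green mat, so I discarded it and placed green from the top view and the line through the four rockers. The two cameras agreed on the other three rockers to about 2 mm.

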